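# Push a leather-covered weight down the lane of a curing dock and start it

### The arm

A 6-joint arm with a two-finger parallel gripper is mounted at the origin on a cart in front of the work surface, level with it; the furniture and walls round the work are solid. World frame = base frame: x ahead of the robot, y to its left, z up, the work surface at z = 0. Lengths are in mm, angles in degrees, forces in N, time in s.
With the tool pointing down it reaches from about 350 to 850 mm from the base axis. Payload 8.1 kg.
Tool frame: the origin (TCP) lies at the centre of the arm's flange, where the gripper is bolted on; the fingertips stand 173 mm ahead of it and the grasp point (between the pads) lies 155 mm ahead of it; z points along the fingers, y is the line along which they close (so a half turn about z gives the same grasp; the last joint's range is limited). The gripper opens to 85 mm and grips with 20 to 120 N. Pads are 22 mm wide; open, the fingers measure 114 mm over their backs; the gripper's body (76 mm by 85 mm) begins 54 mm behind the grasp point. The pads swing forward as they close: fully open they stand 13 mm farther back than shut.
Start: joints at [61.57, 7.471, 85.268, -0, 87.261, -4.893], TCP at [239.586, 550.096, 404.692] pointing down, gripper open.
Joint ranges: [-169.43, 169.43], [-51.17, 129.36], [1.28, 143.12], [-76.62, 256.62], [0, 156.53], [-152.29, 152.29]. Speed limits (degrees/s): [136.94, 136.94, 159.86, 180, 180, 180].

### API

Orientations are given as [roll, pitch, yaw] about the fixed x, y, z axes, in that order (R = Rz(yaw) Ry(pitch) Rx(roll)).
In Python, from bench import * gives the robot as it stands.
- The arm moves only by the shell command python3 -m jog 'ROWS' [FORCE]. ROWS is text: rows parted by semicolons, each of 7 numbers parted by spaces: the shift along the tool's x, y, z scaled (see below), then the turn, a rotation vector about the tool's x, y, z scaled (see below), then the closure, from -1 (fully open) to 1 (shut). In form: tx ty tz wx wy wz hand; .... A call has 1 to 5 rows; each row shifts and turns the commanded pose from where the row before left it, along the tool's axes as they then stand; what a row does not reach is not made up. The controller multiplies each number of a shift by 0.1 m and each number of a turn by 60 degrees. A row lasts 1/8 s, in which the tool goes at most 62.5 mm and 10.7 degrees, less where a joint would pass 70% of its speed; a pose out of reach is approached as far as the arm can. A call with a number of a shift or a turn outside -1 to 1 is refused whole. A call with a gripper value outside its range is refused whole. The fingers move at their own pace and stop on an object; FORCE is the grip in N (left out, the last holds). Time passes only in rows, so rows that do not move let the fingers close. It gives the time, the measured TCP pose, the force, the opening and the grip force at its end, in the units of the state.
- sense(): the state, without advancing time (a new reading comes with each control period).
- snapshot(name): name is "scene" or "side" or "wrist"; returns a dict with "img" (384x512x3 uint8, red, green, blue), "fx", "fy", "cx", "cy" (pixels), "extrinsics" (4x4, takes a point from camera to world coordinates). Camera axes: x right, y down, z forward; pixel columns grow to the right and rows downward; lengths in mm; the calibration is good to about 2 mm. A picture is of the moment at which its call begins. There is no depth.
- hand_in(): hands the job in; it is judged then, once.
The state is a dict: "time": time; "joint_pos": joint angles; "qd": joint speeds; "joint_efforts": joint torques, N m; "tool_pos": TCP position; "tcp_rot": TCP orientation; "ft_force": force on the tool from outside, world axes, zero at the start; "wrist_torque": the same for the moment, N m; "finger_gap": finger opening in mm; "grip_force": force on a finger pad.
Only numpy, scipy, OpenCV 4.12 (cv2) and the standard library are available. Lean on these libraries where they do the work, as an engineer would, in place of code of your own. Each camera call takes 0.05 s, during which the arm holds its last target. There are 200 camera calls.

### The job

With the fingertips only, gently push the brown leather-covered weight that stands on the curing dock into the dock's lane and straight down it until it is fully home against the end stop, without the weight touching the glass-faced lamp rail on either side. Its cover is freshly glued, so keep it flat on the dock: do not lift, tip or squeeze it, and leave the things round the dock where they are. Once it is home, press the green start button fully down and let go; do not press the button earlier.

Things in the scene. Friction and masses are not known exactly. Their poses are not given: they have to be found in the camera images.
- weight_center (a point): Centre of the brown leather-covered pattern weight (box 60 x 60 mm, 50 mm high plus a snap of 4 mm; 0.5 to 0.9 kg), 25 mm above its underside; axes square to its sides, z up. It stands loose on the flat front of the dock before the lane, up to 30 mm to one side of the lane's middle line and turned up to 20 degrees from it.
- curing_dock: Grey, low dock fixed on the table. Origin on the table under the lane's middle line; x points down the lane (away from the robot), y to its left, z up. Base plate 8 mm thick, x = -140 to +155 mm, y = -80 to +80 mm, bare and flat in front of the lane. A white head unit, 46 mm above the plate and 122 mm wide, closes the lane; its black stop pad's face is at x = 114.5 mm.
- rail_left: Aluminium lamp rail with a violet glass face along the lane's left (+y) side; same axes as the dock, origin 8 mm above the dock's origin. Inner face at y = +37 mm, outer at +53 mm, from x = -26 to +115 mm, 25 mm high above the plate. The free lane is 74 mm wide, so the weight has 7 mm to spare on either side.
- rail_right: The same rail on the lane's right (-y) side, inner face at y = -37 mm, outer at -53 mm.
- lane_mouth (a point): Middle of the lane's front end, on the plate's surface (8 mm over the table); dock axes.
- home (a point): Where weight_center is when the weight is fully home against the stop pad, in the lane's middle; dock axes. One side of the weight then faces the stop squarely.
- switch (a joint): Spring pin (8 mm thick) that stands 7 mm out of the stop pad in the middle of the lane, 20 mm above the plate; the weight pushes it in on its last millimetres. 0 = out, about 0.007 m = weight home; under 1 N, too weak to push the weight back.
- start (a joint): Green start button on top of the control pod: 0 = up, 0.006 m = fully down, at about 5 N; springs back.
- start_top (a point): Centre of the top face of the green start button (28 mm wide), pressed straight down. It stands on a black control pod, 64 x 52 mm, its top 34 mm over the table, left of the left rail.
- dye_bottle: Bystander: brown dye bottle with a black cap, 38 mm wide, 95 mm high, on the table left of the dock; origin at the centre of its underside.
- snap_pot: Bystander: flat white pot, 69 mm wide, 31 mm high, on the table left of the dock; origin at the centre of its underside.
- beeswax: Bystander: yellow round of beeswax, 48 mm wide, 16 mm high, on the table left of the dock's front; origin at the centre of its underside.
- bone_folder: Bystander: cream bone folder, 141 x 17 x 13 mm, lying on the table right of the dock; origin at the centre of its underside.
Things that resemble listed ones, but are neither listed nor needed, are in the scene too. Of the things that look like the part that bears weight_center, the smaller one is meant.

How it is judged (in metres and radians):
On the way, in this order (a step that is already met when the one before it is completed fails the run):
1. the weight is fully home against the end stop, switch pin pushed in (x of weight_center in the frame of home above -0.003 m and value of joint switch above 0.003 m), for 0.2 s.
2. the green start button is pressed fully down (value of joint start above 0.0045 m), for 0.05 s.
At the end, for the whole second after the job is handed in: The weight stands flat and at rest in the lane, its middle within 3 mm of fully home and within 8 mm of the lane's middle line, the switch pin pushed in by at least 3 mm, and the start button, having been pressed by at least 4.5 mm, is up again (all of step 1 and y of weight_center in the frame of home between -0.008 and 0.008 m and height (world z) of weight_center below 0.037 m and angle between weight_center's own z axis and vertical below 0.05 rad and linear speed of pattern_weight below 0.01 m/s and value of joint start below 0.0015 m); the robot touches nothing.
It fails at once if the weight touches a lamp rail (contact force between pattern_weight and rail_left above 0.2 N or contact force between pattern_weight and rail_right above 0.2 N).
It fails at once if the weight is lifted (over 8 mm) or tipped (height (world z) of weight_center above 0.041 m or angle between weight_center's own z axis and vertical above 0.2 rad).
It fails at once if the weight is squeezed or rammed (over 30 N) (contact force between the fingers and pattern_weight above 30 N).
It fails at once if the start button is pressed before the weight is home (value of joint start above 0.003 m and x of weight_center in the frame of home below -0.006 m).
It fails at once if a bystander is moved by more than 20 mm (distance of any of dye_bottle, snap_pot, beeswax, bone_folder from where it was at the start of the episode above 0.02 m).
It also fails if it takes over 70 s, if anything falls off the work surface, if the arm or the gripper's body presses on something with over 40 N, if the wrist force passes 120 N, or if a joint passes its speed limit or range.

## Working session

There is one attempt and no reset: what is moved stays moved. The work goes in short steps, Python scripts to look and compute and a shell command to move; the robot and the scene stay as the last step left them, time stands still between calls to the robot, and variables do not carry over. Pictures are saved under pics/ and viewed, at most 10 in all, crops included, and the job is handed in when it is done.

```bash
mkdir -p pics; python3 - <<'E'
from bench import *
import cv2,numpy as np
print(sense())
for n in("scene","side"):
    s=snapshot(n); cv2.imwrite(f"pics/{n}0.png",cv2.cvtColor(s["img"],cv2.COLOR_RGB2BGR)); print(n,s["fx"],s["cx"],s["cy"],s["extrinsics"])
E
```

```text
{'time': 0.0, 'joint_pos': array([ 6.15706981e+01,  7.51714165e+00,  8.53288394e+01, -5.69598906e-04,
        8.72621871e+01, -4.89295233e+00]), 'qd': array([-0.0438851 ,  0.00747533, -0.07691533, -0.05878654,  0.02298986,
       -0.08805363]), 'joint_efforts': array([-2.04269425e-03, -5.69417524e+01, -5.00540578e+01, -6.34327862e-04,
        1.52619526e-02, -1.64378821e-05]), 'tool_pos': array([239.47046898, 549.89281585, 403.62714775]), 'tcp_rot': array([-1.79892178e+02, -8.65930566e-03,  1.56463670e+02]), 'ft_force': array([ 0.31594374, -1.15737564,  0.39658724]), 'wrist_torque': array([0.02171083, 0.01986616, 0.03630223]), 'grip_force': 0.0, 'finger_gap': 85.06362793445578}
scene 413.13260417803446 259.60513172181976 189.00760324226454 [[ 6.64876450e-01 -4.49917151e-01  5.96249833e-01 -6.19783273e+01]
 [-7.46951967e-01 -3.98942569e-01  5.31890577e-01 -1.62182679e+02]
 [-1.43725251e-03 -7.99011504e-01 -6.01314020e-01  6.71561726e+02]
 [ 0.00000000e+00  0.00000000e+00  0.00000000e+00  1.00000000e+00]]
side 461.5350550160929 253.87834863231114 197.02462257500147 [[-9.86176364e-01 -5.12743901e-02  1.57566230e-01  3.82408766e+02]
 [-1.64089599e-01  4.34416385e-01 -8.85639322e-01  1.15885770e+03]
 [-2.30387358e-02 -8.99251545e-01 -4.36824764e-01  4.47876217e+02]
 [ 0.00000000e+00  0.00000000e+00  0.00000000e+00  1.00000000e+00]]
```

View pics/scene0.png

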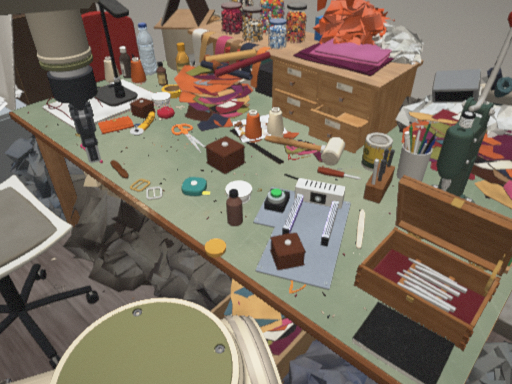

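View pics/side0.png

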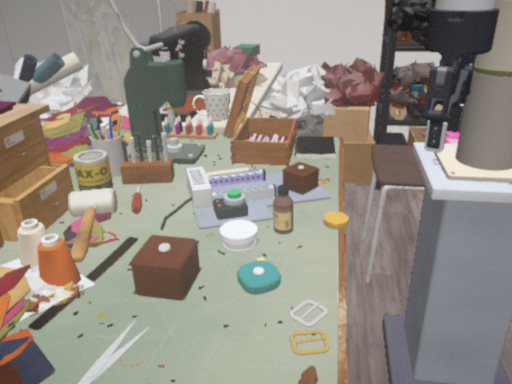

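The scene picture shows the dock at about (305,235), the weight at (287,250), the button at (276,195) and the head at (320,190). The decoy weight is at (225,153). I'll get rough positions first, then look with the wrist camera.

```bash
cat > h.py <<'E'
import cv2,numpy as np
from bench import *
def ray(s,uv,z):
    E=np.array(s["extrinsics"]);d=E[:3,:3]@np.array([(uv[0]-s["cx"])/s["fx"],(uv[1]-s["cy"])/s["fy"],1]);o=E[:3,3]
    return (o+d*(z-o[2])/d[2])[:2]
def save(s,n,crop=None,k=1):
    im=cv2.cvtColor(s["img"],cv2.COLOR_RGB2BGR)
    if crop: im=im[crop[1]:crop[3],crop[0]:crop[2]]
    cv2.imwrite("pics/"+n,cv2.resize(im,None,fx=k,fy=k,interpolation=cv2.INTER_CUBIC))
E
python3 - <<'E'
from h import *
s=snapshot("scene")
for n,uv,z in [("front corners",(258,270),8),("",(330,285),8),("back right",(351,190),8),("knob",(287,241),62),("button",(276,192),45),("head top mid",(322,185),54),("bottle",(235,220),0)]: print(n,ray(s,uv,z))
save(s,"c1.png",(220,165,380,295),5)
E
```

```text
front corners [380.53851597 237.54070244]
 [447.99317676 100.74311231]
back right [754.07905962 239.86584505]
knob [444.9007983  213.08463671]
button [577.19153944 353.13430192]
head top mid [667.12825875 277.70621689]
bottle [469.14080063 392.85631284]
```

View pics/c1.png

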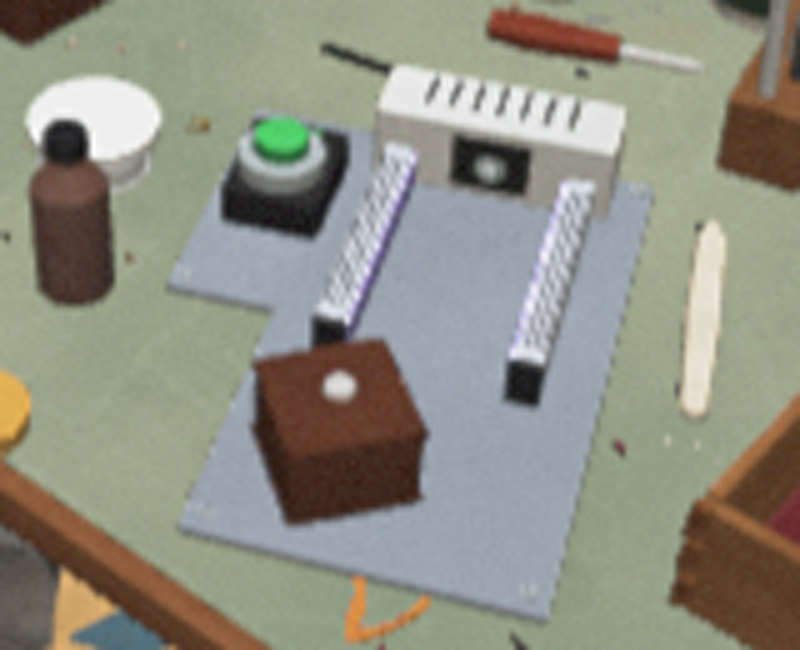

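The crop clearly shows the plate, rails, weight (top corners about (253,365), (385,342), (428,433), (292,455)) and button (283,140).

```bash
python3 - <<'E'
from h import *
s=snapshot("scene")
P=lambda u,v,z: ray(s,(220+u/5-.4,165+v/5-.4),z)
fl,fr,br=P(180,528,8),P(548,618,8),P(652,186,8)
print("fl fr br",fl,fr,br,np.linalg.norm(fl-fr),np.linalg.norm(br-fr))
v=br-fr; u=fl-fr; print("yaw",np.degrees(np.arctan2(v[1],v[0])),np.degrees(np.arctan2(u[1],u[0]))-90)
w=[P(*p,58) for p in[(253,367),(385,342),(428,433),(292,455)]]; w=np.array(w);print(w,w.mean(0),"knob",P(340,385,62))
d=np.roll(w,-1,0)-w; print(np.linalg.norm(d,axis=1),np.degrees(np.arctan2(d[:,1],d[:,0])))
print("btn",P(283,140,45), "rails front inner",P(348,318,33),P(510,357,33))
E
```

```text
fl fr br [376.74731659 240.96919784] [440.02550588  97.318387  ] [709.03219279 215.06365102] 156.9703306162788 293.6469730901525
yaw 23.639180587678798 23.773493691549348
[[431.57099149 248.05373595]
 [481.29484476 215.43360468]
 [449.69371856 168.84342615]
 [402.98659625 202.78246047]] [441.38653776 208.77830681] knob [444.333402   211.02144493]
[59.46876952 56.29632237 57.73571966 53.54022819] [ -33.26590874 -124.14820924  143.99652878   57.73158435]
btn [575.6300453  351.18148961] rails front inner [504.90262682 253.20834007] [532.71364349 183.12064922]
```

Dock yaw is about 23.7°, with its origin at about (537,225). The weight sits about 23 mm left of the lane's middle line. I'm moving above it now for a look with the wrist camera.

```bash
python3 -m jog '-0.45 -0.28 0 0 0 0 -1;-0.45 -0.28 0 0 0 0 -1;-0.45 -0.28 0 0 0 0 -1;-0.45 -0.28 0 0 0 0 -1;-0.45 -0.28 0 0 0 0 -1' 20
python3 -m jog '-0.45 -0.28 0 0 0 0 -1;-0.45 -0.28 0 0 0 0 -1;-0.45 -0.28 0 0 0 0 -1;0 0 0 0 0 -0.175 1;0 0 0 0 0 -0.175 1'
python3 -m jog '0 0 0 0 0 -0.175 1;0 0 0 0 0 -0.175 1;0 0 0 0 0 -0.087 1;0 0 0 0 0 0 1;0 0 0 0 0 0 1'
python3 - <<'E'
from h import *
s=snapshot("wrist"); save(s,"w1.png",None,1.5); print(s["fx"],s["extrinsics"])
E
```

```text
time: 0.82
tool_pos: [390.6, 330.4, 404.6]
tcp_rot: [180.0, 0.0, 156.5]
ft_force: [1.1, 0.3, -0.1]
finger_gap: 85.3
grip_force: 0.0
time: 1.45
tool_pos: [480.6, 200.0, 404.4]
tcp_rot: [-180.0, -0.0, 177.7]
ft_force: [0.2, 0.0, 0.4]
finger_gap: 51.4
grip_force: 0.0
time: 2.08
tool_pos: [480.1, 201.0, 404.6]
tcp_rot: [180.0, -0.0, -156.4]
ft_force: [-0.3, -0.3, -0.3]
finger_gap: 0.1
grip_force: 0.0
330.7691133646273 [[-3.99722934e-01  8.73237623e-01  2.78707069e-01  4.07782731e+02]
 [ 9.16635847e-01  3.80615905e-01  1.22107566e-01  1.70746957e+02]
 [ 5.48577111e-04  3.04282085e-01 -9.52581814e-01  3.73815429e+02]
 [ 0.00000000e+00  0.00000000e+00  0.00000000e+00  1.00000000e+00]]
```

View pics/w1.png

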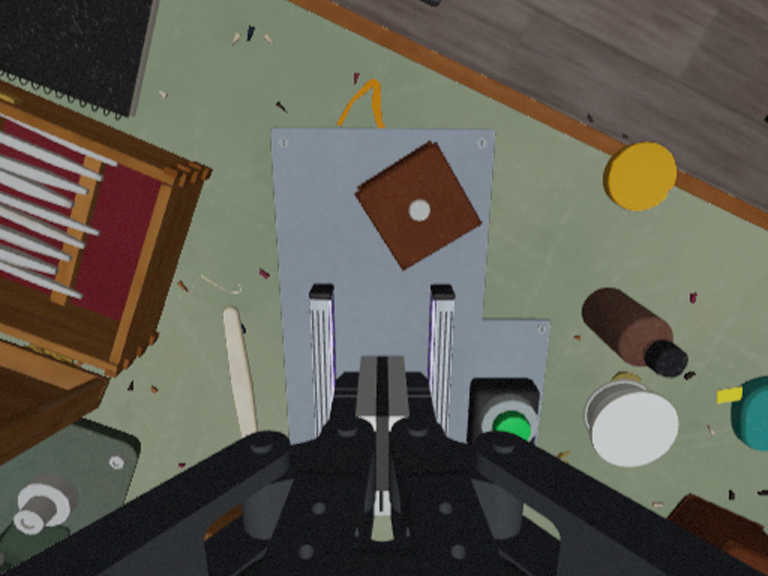

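The wrist view, aligned with the dock, shows the weight at (418,205), clearly turned about 30°, and the lane mouth at (382,290). I'll fit it by colour mask.

```bash
cat >> h.py <<'E'
YAW=23.6
def weight(s):
    """corners of brown top face -> world centre, yaw (mod 90)"""
    hsv=cv2.cvtColor(s["img"],cv2.COLOR_RGB2HSV)
    m=cv2.inRange(hsv,(0,90,55),(14,255,150)); m=cv2.morphologyEx(m,cv2.MORPH_OPEN,np.ones((3,3)))
    cs,_=cv2.findContours(m,cv2.RETR_EXTERNAL,cv2.CHAIN_APPROX_NONE)
    return m,cs
def dock(p,o,yaw):
    a=np.radians(yaw);d=np.array(p)-o
    return np.array([d@[np.cos(a),np.sin(a)],d@[-np.sin(a),np.cos(a)]])
E
python3 - <<'E'
from h import *
s=snapshot("wrist")
hsv=cv2.cvtColor(s["img"],cv2.COLOR_RGB2HSV)
for u,v in[(275,120),(260,150),(300,150),(240,180),(280,97),(150,150)]: print(hsv[v,u])
m,cs=weight(s)
for c in cs:
    a=cv2.contourArea(c)
    if a<500: continue
    W=np.array([ray(s,p[0],58) for p in c],np.float32); r=cv2.minAreaRect(W)
    print(a,cv2.boundingRect(c),r)
P=lambda u,v,z: ray(s,(u/1.5-.17,v/1.5-.17),z)
fr,fl=P(272,129,8),P(494,129,8); print("fr fl",fr,fl,np.linalg.norm(fl-fr)); u=fl-fr;print("yaw",np.degrees(np.arctan2(u[1],u[0]))-90)
ri,li=P(334,287,33),P(431,287,33); print("rails",ri,li,np.linalg.norm(li-ri),(li+ri)/2); u=li-ri;print(np.degrees(np.arctan2(u[1],u[0]))-90)
print("btn",P(513,423,43)); print("bee",P(640,176,16))
print("knob",P(420,210,62))
E
```

```text
[  9 188  88]
[ 10 184  90]
[  9 178  83]
[106  33 145]
[116  20  91]
[ 45  42 135]
688.0 (412, 211, 36, 33) ((464.03802490234375, 391.6612548828125), (31.93961524963379, 36.41621398925781), 75.0339126586914)
601.0 (451, 115, 61, 38) ((361.6455383300781, 387.2659606933594), (9.271491050720215, 71.99253845214844), 0.045770179480314255)
3720.0 (238, 96, 82, 83) ((443.4883117675781, 211.64907836914062), (59.547454833984375, 59.060386657714844), 55.42464065551758)
2317.5 (195, 0, 221, 103) ((361.5352478027344, 204.10806274414062), (9.641798973083496, 213.1748046875), 0.023367714136838913)
fr fl [440.01177826 100.66123548] [377.54969536 243.75272433] 156.1303493244961
yaw 23.582159798054406
rails [522.54945752 183.26897741] [494.54383148 247.45607384] 70.0306963974517 [508.5466445  215.36252562]
23.572240056981016
btn [566.11810221 349.90755505]
bee [365.07602709 351.53116954]
knob [443.87151855 212.80275213]
```

The weight's centre in dock axes is about (-92, +22.6), turned about 32° counter-clockwise. A push on its left corner towards the right, using the finger sides as a wall along the lane, will both square and centre it. I'm turning the hand and moving to the left side now.

```bash
python3 -m jog '0 0 0 0 0 0.175 0.58;0 0 0 0 0 0.175 0.58;0 0 0 0 0 0.175 0.58;0 0 0 0 0 0.175 0.58;0 0 0 0 0 0.175 0.58'
python3 -m jog '0 0 0 0 0 0.175 0.58;0 0 0 0 0 0.175 0.58;0 0 0 0 0 0.175 0.58;0 0 0 0 0 0.1 0.58;0.42 -0.18 0 0 0 0 0.58'
python3 -m jog '0.42 -0.17 0 0 0 0 0.58;0 0 0.5 0 0 0 0.58;0 0 0.5 0 0 0 0.58;0 0 0.4 0 0 0 0.58;0 0 0 0 0 0 0.58'
python3 - <<'E'
from h import *
s=snapshot("wrist"); save(s,"w2.png",None,1.5)
for c in weight(s)[1]:
    if cv2.contourArea(c)>1500:
        W=np.array([ray(s,p[0],58) for p in c],np.float32); r=cv2.minAreaRect(W); print(r,dock(r[0],[537.1,228.2],23.6))
print(dock(sense()["tool_pos"][:2],[537.1,228.2],23.6),sense()["tcp_rot"])
E
```

```text
time: 2.8
tool_pos: [480.2, 201.0, 404.7]
tcp_rot: [-180.0, 0.0, 150.8]
ft_force: [-0.1, 0.2, 0.5]
finger_gap: 17.8
grip_force: 0.0
time: 3.42
tool_pos: [447.7, 231.3, 404.6]
tcp_rot: [180.0, 0.0, 113.3]
ft_force: [-0.2, 1.2, 0.0]
finger_gap: 18.1
grip_force: 0.0
time: 4.05
tool_pos: [412.7, 263.0, 261.3]
tcp_rot: [-179.6, 0.0, 113.6]
ft_force: [-0.8, -0.3, -0.1]
finger_gap: 17.9
grip_force: 0.0
((433.94000244140625, 209.49159240722656), (32.751220703125, 70.3830337524414), 33.19231414794922) [-102.02186982   24.15631777]
((360.1265563964844, 262.14208984375), (143.7704620361328, 8.515145301818848), 89.98223876953125) [-148.58318501  101.95441303]
((463.4989013671875, 391.4305419921875), (31.93996810913086, 37.732425689697266), 38.21026611328125) [ -2.09611407 179.04451364]
[-98.75476015  81.75006335] [-1.79826306e+02  1.00566996e-02  1.13650428e+02]
```

View pics/w2.png

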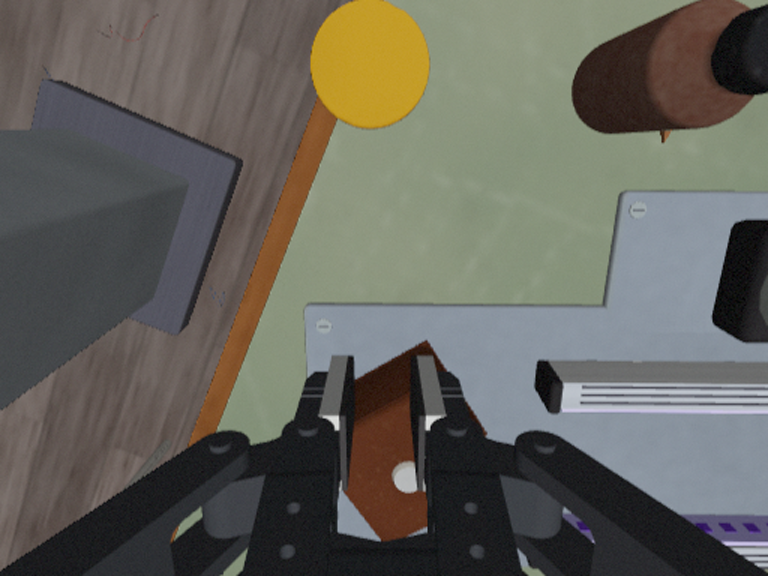

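The fingers stand left of the weight's corner. I'll move 5 mm forward so the front finger meets that corner, descend, and start the push.

```bash
python3 -m jog '0 0.05 0 0 0 0 0.55;0 0 0.3 0 0 0 0.55;0 0 0.3 0 0 0 0.55;0 0 0.08 0 0 0 0.55;-0.04 0 0 0 0 0 0.55'
python3 -m jog '-0.04 0 0 0 0 0 0.55;-0.03 0 0 0 0 0 0.55;-0.03 0 0 0 0 0 0.55;-0.03 0 0 0 0 0 0.55;-0.03 0 0 0 0 0 0.55'
python3 - <<'E'
from h import *
s=snapshot("scene"); save(s,"s2.png",(220,165,380,295),5)
print(dock(sense()["tool_pos"][:2],[537.1,228.2],23.6))
E
```

```text
time: 4.72
tool_pos: [421.3, 262.5, 197.9]
tcp_rot: [179.9, -0.0, 113.7]
ft_force: [0.1, 0.2, 0.6]
finger_gap: 19.7
grip_force: 0.0
time: 5.35
tool_pos: [427.9, 248.3, 198.4]
tcp_rot: [179.8, -0.1, 113.7]
ft_force: [-0.8, 5.4, 4.6]
finger_gap: 18.9
grip_force: 2.9
[-92.10492614  61.81282734]
```

View pics/s2.png

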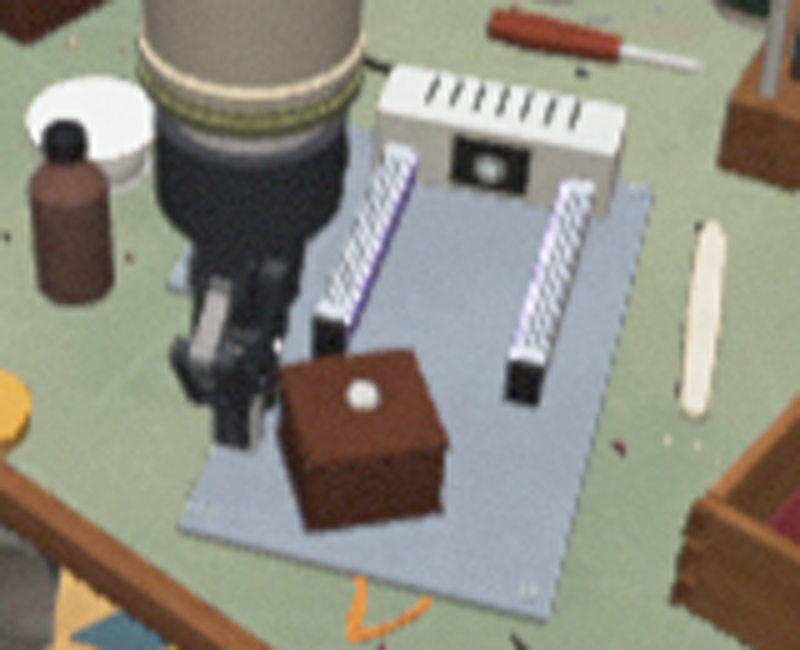

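The weight has slid right and begun turning clockwise as planned. I'll continue.

```bash
python3 -m jog '-0.03 0 0 0 0 0 0.55;-0.03 0 0 0 0 0 0.55;-0.03 0 0 0 0 0 0.55;-0.03 0 0 0 0 0 0.55;-0.02 0 0 0 0 0 0.55'
cat > m.py <<'E'
from h import *
import sys
# weight pose from side-lit scene view: brown contour; top face split by brightness
s=snapshot("scene"); hsv=cv2.cvtColor(s["img"],cv2.COLOR_RGB2HSV)
kn=cv2.inRange(hsv,(0,0,150),(180,80,255)); roi=np.zeros_like(kn); roi[210:262,265:325]=1
m=cv2.inRange(hsv,(0,90,30),(14,255,200))*roi
n,l,st,ce=cv2.connectedComponentsWithStats(m); i=1+np.argmax(st[1:,4]); 
c=max(cv2.findContours((l==i).astype(np.uint8),0,2)[0],key=cv2.contourArea)
h=cv2.convexHull(c); print("hull",cv2.approxPolyDP(h,2.0,True)[:,0].tolist())
print("tool dock",dock(sense()["tool_pos"][:2],[537.1,228.2],23.6),sense()["ft_force"])
save(s,sys.argv[1],(220,165,380,295),5)
E
python3 m.py s3.png
```

```text
time: 6.02
tool_pos: [433.3, 235.3, 198.0]
tcp_rot: [179.8, -0.1, 113.7]
ft_force: [-0.6, 5.6, 4.4]
finger_gap: 19.3
grip_force: 2.7
hull [[308, 238], [314, 257], [312, 261], [284, 261], [283, 240]]
tool dock [-92.27684027  47.83439076] [-0.2313915   4.75428412  2.7325366 ]
```

View pics/s3.png

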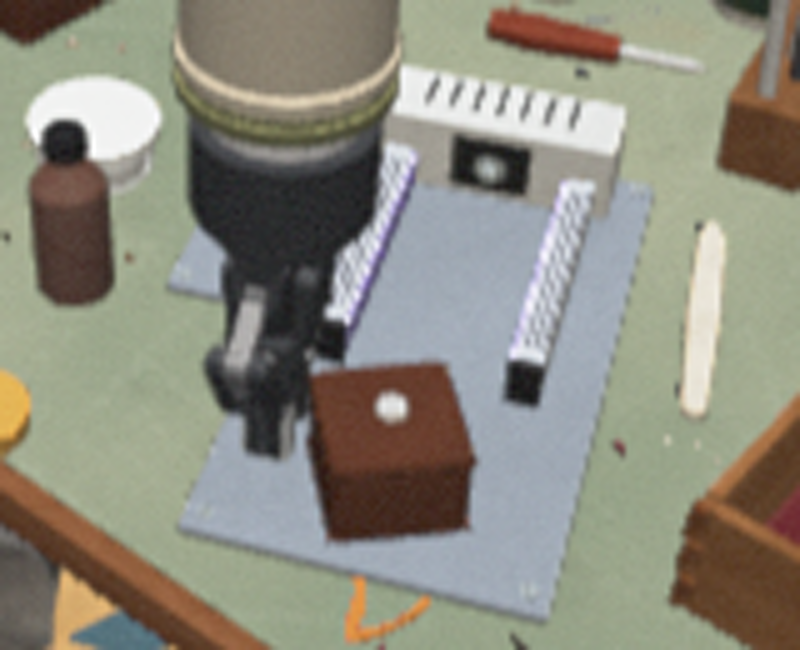

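The top corners are now at (310,377), (445,363), (475,458), (325,472), and the knob is at (392,407).

```bash
python3 - <<'E'
from h import *
s=snapshot("scene"); O=[537.1,228.2]
P=lambda u,v,z: dock(ray(s,(220+u/5-.4,165+v/5-.4),z),O,23.6)
w=np.array([P(*p,58) for p in[(310,377),(445,363),(475,458),(325,472)]]); d=np.roll(w,-1,0)-w
print(w,w.mean(0),np.linalg.norm(d,axis=1),np.degrees(np.arctan2(d[:,1],d[:,0])),"knob",P(392,407,62), "knob at s2",P(363,395,62),"at c1",P(340,385,62))
E
```

```text
[[ -87.11991302   35.6662894 ]
 [ -61.05401043  -16.92143346]
 [-111.72295277  -40.73236582]
 [-137.99009398   15.15375161]] [-99.47174255  -1.70843957] [58.69326941 55.98483918 61.75128201 54.85015512] [ -63.63398711 -154.82968995  115.17408379   21.96092058] knob [-97.77979513  -2.46491544] knob at s2 [-94.66428072  10.7318701 ] at c1 [-91.88527086  21.39723014]
```

The weight is now at about (-98, -1), still turned about 25°. The wide gap cradled its corner, so it turned less than expected. Next I'll push from behind with the left finger on the rear corner and the right finger as the square stop. I'm lifting and repositioning.

```bash
python3 -m jog '0.1 0 0 0 0 0 0.55;0 0 -0.4 0 0 0 0.55;0 0 -0.4 0 0 0 0.55;0 0 0 0 0 -0.175 0.2;0 0 0 0 0 -0.175 0.2'
python3 -m jog '0 0 0 0 0 -0.175 0.2;0 0 0 0 0 -0.175 0.2;0 0 0 0 0 -0.175 0.2;0 0 0 0 0 -0.175 0.2;0 0 0 0 0 -0.175 0.2'
python3 -m jog '0 0 0 0 0 -0.175 0.2;0 0 0 0 0 -0.1 0.2;0.31 -0.34 0 0 0 0 0.2;0.32 -0.34 0 0 0 0 0.2;0 0 0 0 0 0 0.2'
cat > wm.py <<'E'
from h import *
O=np.array([537.1,228.2])
s=snapshot("wrist"); t=sense()
print("tool",dock(t["tool_pos"][:2],O,23.6),t["tool_pos"][2],t["tcp_rot"],"gap",t["finger_gap"])
hsv=cv2.cvtColor(s["img"],cv2.COLOR_RGB2HSV)
best=None
for c in weight(s)[1]:
    if cv2.contourArea(c)<1200: continue
    W=np.array([dock(ray(s,p[0],58),O,23.6) for p in c],np.float32)
    r=cv2.minAreaRect(W)
    if abs(r[0][1])<60: print("brown rect",r,"hull",[np.round(x[0],1).tolist() for x in cv2.approxPolyDP(cv2.convexHull(W),4,True)])
kn=cv2.inRange(hsv,(0,0,150),(180,70,255))
n,l,st,ce=cv2.connectedComponentsWithStats(kn)
for i in range(1,n):
    p=dock(ray(s,ce[i],62),O,23.6)
    if 20<st[i,4]<900 and abs(p[1])<35 and p[0]<90: print("light blob",ce[i],st[i],p)
E
python3 wm.py
```

```text
time: 6.75
tool_pos: [428.4, 244.1, 277.1]
tcp_rot: [180.0, 0.0, 135.0]
ft_force: [-0.3, -1.2, -0.8]
finger_gap: 33.8
grip_force: 0.0
time: 7.38
tool_pos: [428.1, 243.9, 276.1]
tcp_rot: [-179.9, -0.1, -172.5]
ft_force: [0.2, 0.9, 0.4]
finger_gap: 34.3
grip_force: 0.0
time: 8.0
tool_pos: [396.9, 154.5, 275.7]
tcp_rot: [-180.0, -0.1, -156.5]
ft_force: [0.1, 0.5, -0.3]
finger_gap: 34.4
grip_force: 0.0
tool [-156.86619994  -10.71912917] 276.26761007094024 [-1.79986925e+02 -4.63593167e-02 -1.56438954e+02] gap 34.07863100428922
brown rect ((-99.88278198242188, -2.12860107421875), (60.19038009643555, 58.0086784362793), 24.72542381286621) hull [[-138.3000030517578, 12.100000381469727], [-118.9000015258789, -32.5], [-100.69999694824219, -34.400001525878906], [-63.099998474121094, -16.200000762939453], [-77.4000015258789, 20.200000762939453]]
brown rect ((-211.16409301757812, -3.85992431640625), (297.5708312988281, 10.897100448608398), 66.26634979248047) hull [[-274.70001220703125, -138.5], [-265.5, -140.60000610351562], [-149.1999969482422, 125.0], [-154.5, 133.8000030517578]]
light blob [217.82758621 126.39655172] [210 123  16   8  58] [-214.99976612  -30.19389387]
light blob [257.20675105 149.33966245] [228 129  55  42 474] [-202.30095207   -8.62118509]
light blob [225.62427746 192.21387283] [217 175  19  30 173] [-177.12982791  -26.95988128]
light blob [249.20879121 189.73626374] [238 182  21  17  91] [-178.62888809  -13.22746135]
light blob [256.12 201.04] [253 197   6   8  25] [-171.66850711   -9.21160453]
light blob [309.28787879 282.46969697] [306 279  12  10  66] [-116.64136669   24.68954265]
light blob [268.35294118 307.32720588] [259 298  19  19 272] [-97.9506594   -1.16863433]
```

The wrist view confirms the centre at (-98.5,-1.5), turned 24.7°. I'm descending and pushing forward.

```bash
python3 -m jog '0 0 0.43 0 0 0 0.2;0 0 0.43 0 0 0 0.2;0 0 0 0 0 0 0.2;-0.04 0 0 0 0 0 0.2;-0.03 0 0 0 0 0 0.2'
python3 -m jog '-0.03 0 0 0 0 0 0.2;-0.03 0 0 0 0 0 0.2;-0.03 0 0 0 0 0 0.2;-0.02 0 0 0 0 0 0.2;-0.02 0 0 0 0 0 0.2'
python3 wm.py
```

```text
time: 8.68
tool_pos: [406.2, 159.8, 192.9]
tcp_rot: [-180.0, 0.2, -156.3]
ft_force: [0.1, -0.6, 0.2]
finger_gap: 34.2
grip_force: 0.0
time: 9.3
tool_pos: [416.5, 164.5, 191.4]
tcp_rot: [180.0, -0.0, -156.3]
ft_force: [-5.5, -1.0, 5.0]
finger_gap: 34.0
grip_force: 2.9
tool [-135.81010734  -10.10728949] 191.43044701730418 [ 1.79980308e+02 -1.85652283e-02 -1.56311326e+02] gap 34.18069836174638
brown rect ((-119.30538940429688, -7.30943489074707), (13.949652671813965, 37.11233139038086), 9.757121086120605) hull [[-126.5, 10.300000190734863], [-115.69999694824219, -25.5], [-115.19999694824219, 10.100000381469727]]
brown rect ((-204.27960205078125, 0.654266357421875), (171.65921020507812, 7.663111209869385), 66.36212158203125) hull [[-236.5, -78.9000015258789], [-166.89999389648438, 78.0], [-176.0, 74.9000015258789], [-236.3000030517578, -63.29999923706055]]
light blob [199.73015873 282.49206349] [193 279  11  10  63] [-149.67797366  -27.58434142]
light blob [309.33846154 282.52307692] [306 279  12  10  65] [-149.70166308   10.07611709]
light blob [365.31304348 373.20289855] [356 355  26  29 345] [-109.99760629   33.42644292]
```

```bash
cat > v.py <<'E'
from h import *
import sys
a=snapshot("scene");b=snapshot("wrist")
x=cv2.resize(a["img"][185:290,240:345],(400,400),interpolation=cv2.INTER_CUBIC); y=b["img"][184:384,156:356]; y=cv2.resize(y,(400,400))
cv2.imwrite("pics/"+sys.argv[1],cv2.cvtColor(np.hstack([x,y]),cv2.COLOR_RGB2BGR))
E
python3 v.py v1.png
```

```text
(no output)
```

View pics/v1.png

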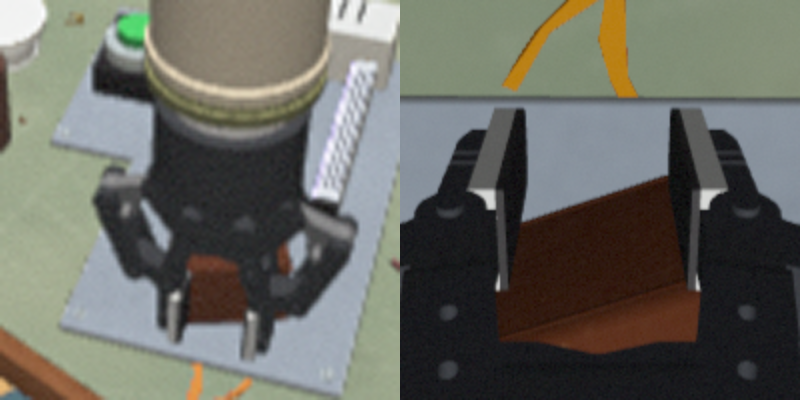

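The right half shows the rear face's lower edge running (525,222)–(665,178), so about 17° is left and the corner bears on the +y finger. I'll continue, measuring that edge each time.

```bash
cat > e.py <<'E'
from h import *
O=np.array([537.1,228.2]); s=snapshot("wrist"); t=sense()
hsv=cv2.cvtColor(s["img"],cv2.COLOR_RGB2HSV); m=cv2.inRange(hsv,(0,90,20),(14,255,150)); m=cv2.morphologyEx(m,cv2.MORPH_OPEN,np.ones((3,3)))
m[:230]=0
P=[]
for u in range(170,342):
    v=np.flatnonzero(m[:,u])
    if len(v)>12: P.append((u,v[0]))
P=np.array(P); W=np.array([dock(ray(s,p,8),O,23.6) for p in P])
ok=np.ones(len(P),bool)
for _ in range(6):
    k=np.polyfit(W[ok,1],W[ok,0],1); r=W[:,0]-np.polyval(k,W[:,1]); ok=abs(r)<max(1,2*np.median(abs(r)))
print("tool",np.round(dock(t["tool_pos"][:2],O,23.6),1),"yaw",t["tcp_rot"][2],"F",np.round(t["ft_force"],1))
print("edge angle CCW",np.degrees(np.arctan(-k[0])),"x at tool y",np.polyval(k,-10),"y range",W[ok,1].min(),W[ok,1].max(),ok.sum(),len(P))
E
python3 e.py
python3 -m jog '-0.02 0 0 0 0 0 0.2;-0.02 0 0 0 0 0 0.2;-0.02 0 0 0 0 0 0.2;-0.02 0 0 0 0 0 0.2;0 0 0 0 0 0 0.2'
python3 e.py
```

```text
tool [-135.9  -10.2] yaw -156.3150302053843 F [-5.2 -0.8  4.7]
edge angle CCW 20.65320530072315 x at tool y -112.87079738382256 y range -29.484866643112223 9.412952656758545 72 100
time: 10.12
tool_pos: [423.9, 167.7, 191.1]
tcp_rot: [180.0, -0.0, -156.3]
ft_force: [-5.6, 1.1, 4.1]
finger_gap: 33.8
grip_force: 2.0
tool [-128.   -10.2] yaw -156.31372983520518 F [-4.4 -0.3  4.9]
edge angle CCW 17.146060471045008 x at tool y -106.60375176556595 y range -28.818446215929747 9.36124975275194 72 100
```

It's turning too slowly because the lever is short. I'll back off 6 mm, shift 9 mm left to lengthen the lever, and push again.

```bash
python3 -m jog '0.08 0 0 0 0 0 0.2;0 0.09 0 0 0 0 0.2;0 0 0 0 0 0 0.2;-0.04 0 0 0 0 0 0.2;-0.03 0 0 0 0 0 0.2'
python3 e.py
python3 -m jog '-0.02 0 0 0 0 0 0.2;-0.02 0 0 0 0 0 0.2;-0.02 0 0 0 0 0 0.2;0 0 0 0 0 0 0.2'
python3 e.py
```

```text
time: 10.8
tool_pos: [419.8, 175.5, 190.8]
tcp_rot: [-180.0, 0.0, -156.3]
ft_force: [1.0, -0.1, 0.5]
finger_gap: 33.8
grip_force: 0.0
tool [-128.3   -1.4] yaw -156.3222218345535 F [ 0.3 -0.3 -0.4]
edge angle CCW 17.125241243173598 x at tool y -106.62287300533544 y range -19.964536541681337 14.95081739656038 64 99
time: 11.35
tool_pos: [425.0, 177.8, 190.7]
tcp_rot: [-180.0, 0.0, -156.3]
ft_force: [-0.6, -0.5, 0.1]
finger_gap: 34.0
grip_force: 0.0
tool [-123.    -1.2] yaw -156.31585927658915 F [-0.1  0.  -0.2]
edge angle CCW 16.984222856070993 x at tool y -106.83155094414049 y range -18.620398535230446 14.826541104049042 65 100
```

No force yet, so the left finger is just outside the corner. I'll back off and shift 5 mm right.

```bash
python3 -m jog '0.1 0 0 0 0 0 0.2;0 -0.05 0 0 0 0 0.2;0 0 0 0 0 0 0.2;-0.04 0 0 0 0 0 0.2;-0.03 0 0 0 0 0 0.2'
python3 e.py
python3 -m jog '-0.02 0 0 0 0 0 0.2;-0.02 0 0 0 0 0 0.2;0 0 0 0 0 0 0.2'
python3 e.py
```

```text
time: 12.02
tool_pos: [424.0, 172.1, 190.6]
tcp_rot: [180.0, -0.1, -156.3]
ft_force: [-5.0, -1.1, 3.7]
finger_gap: 34.1
grip_force: 2.5
tool [-125.9   -6.1] yaw -156.3120814666881 F [-4.1  0.8  1.9]
edge angle CCW 16.026308584212178 x at tool y -105.36678959988444 y range -24.660557009382828 13.307114101668056 73 101
time: 12.45
tool_pos: [427.6, 173.7, 190.4]
tcp_rot: [180.0, -0.0, -156.3]
ft_force: [-3.6, 1.4, 0.9]
finger_gap: 34.4
grip_force: 1.4
tool [-122.1   -6.1] yaw -156.30795429643607 F [-3.5  0.5  0.7]
edge angle CCW 13.892304256261431 x at tool y -102.18236936303518 y range -23.988454871596 13.374462929713932 72 100
```

The finger friction at the corner works against the turn. I'll push diagonally (forward and left) so friction helps, which also brings the weight's y back.

```bash
python3 -m jog '0.05 0 0 0 0 0 0.2;0 -0.05 0 0 0 0 0.2;-0.04 0 0 0 0 0 0.2;-0.02 0.01 0 0 0 0 0.2;-0.015 0.02 0 0 0 0 0.2'
python3 e.py
python3 -m jog '-0.015 0.02 0 0 0 0 0.2;-0.015 0.02 0 0 0 0 0.2;-0.015 0.02 0 0 0 0 0.2;0 0 0 0 0 0 0.2'
python3 e.py
```

```text
time: 13.12
tool_pos: [430.9, 172.8, 190.6]
tcp_rot: [-180.0, -0.0, -156.3]
ft_force: [-1.0, -1.0, 0.7]
finger_gap: 34.0
grip_force: 0.0
tool [-119.3   -8. ] yaw -156.32050076351703 F [-1.7  0.1  0.6]
edge angle CCW 9.685762223511997 x at tool y -100.0882409696435 y range -26.24592277865264 11.160457983952433 65 102
time: 13.68
tool_pos: [432.6, 180.4, 190.7]
tcp_rot: [180.0, 0.0, -156.3]
ft_force: [-0.8, -0.4, 0.9]
finger_gap: 34.3
grip_force: 0.0
tool [-114.9   -2.1] yaw -156.306066576601 F [-1.  -0.4  0.2]
edge angle CCW 2.4638462915091552 x at tool y -98.56832407928106 y range -18.723235983152897 17.45466223384809 67 102
```

That works very well, with 2.5° left. One more small step, then I'll lift and measure the whole weight.

```bash
python3 -m jog '-0.015 0.02 0 0 0 0 0.2;0 0 0 0 0 0 0.2'
python3 e.py
python3 -m jog '0.2 0 0 0 0 0 0.2;0.3 0 -0.4 0 0 0 0.2;0.2 0 -0.4 0 0 0 0.2;0 0 -0.4 0 0 0 0.2;0 0 0 0 0 0 0.2'
python3 wm.py
python3 v.py v2.png; python3 - <<'E'
from h import *
s=snapshot("wrist"); save(s,"w3.png",None,1.5)
E
```

```text
time: 13.98
tool_pos: [433.2, 182.6, 190.7]
tcp_rot: [180.0, 0.0, -156.3]
ft_force: [-0.5, -0.2, 0.4]
finger_gap: 34.2
grip_force: 0.0
tool [-1.135e+02 -1.000e-01] yaw -156.31162875773174 F [-0.5  0.2 -1. ]
edge angle CCW 1.166815054559293 x at tool y -98.1480761628383 y range -16.80065645085513 19.335132255947816 69 101
time: 14.65
tool_pos: [370.4, 154.8, 314.8]
tcp_rot: [-179.9, 0.5, -156.3]
ft_force: [1.0, 0.0, -0.2]
finger_gap: 34.0
grip_force: 0.0
tool [-182.76391176   -0.4727043 ] 312.6456379067261 [-179.96332028    0.28125506 -156.32182447] gap 34.42184147462823
brown rect ((-77.04612731933594, -5.399688720703125), (62.33509826660156, 58.85066223144531), 1.6216778755187988) hull [[-107.0, 22.399999618530273], [-106.0, -28.299999237060547], [-47.79999923706055, -33.599998474121094], [-47.900001525878906, 24.0]]
brown rect ((-220.28126525878906, -8.982925415039062), (326.8013916015625, 14.159619331359863), 66.3764419555664) hull [[-287.8999938964844, -157.6999969482422], [-279.29998779296875, -159.8000030517578], [-151.60000610351562, 130.60000610351562], [-155.8000030517578, 141.10000610351562], [-257.8999938964844, -77.19999694824219]]
light blob [236.79661017 207.82566586] [222 191  28  27 413] [-174.01209862  -12.17240728]
light blob [247.74585635 322.77348066] [240 316  16  15 181] [-74.03910293  -4.81730505]
```

View pics/w3.png

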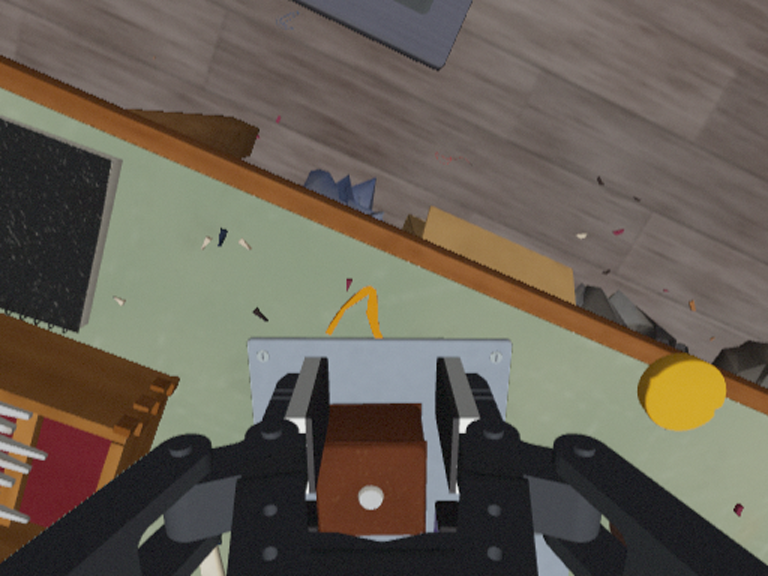

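The weight is now nearly square, at about x=-75, y≈-5. I'll check the plate's middle line in this picture (front corners at (247,340) and (512,340)) before nudging it sideways.

```bash
python3 - <<'E'
from h import *
s=snapshot("wrist");O=[537.1,228.2]
P=lambda u,v,z: dock(ray(s,(u/1.5-.17,v/1.5-.17),z),O,23.6)
print(P(248,340,8),P(511,340,8)); 
w=np.array([P(*p,58) for p in[(328,443),(427,441),(427,535),(316,531)]]); print(w); print(P(370,497,62))
E
```

```text
[-142.16401176  -78.25009377] [-142.33139505   77.85673948]
[[-106.21783419  -26.77584716]
 [-107.47295213   24.61831803]
 [ -46.56667599   26.38126671]
 [ -49.29572432  -35.21612417]]
[-75.6316686   -5.05021355]
```

```bash
python3 -m jog '0 0 0 0 0 0.175 0.2;0 0 0 0 0 0.175 0.2;0 0 0 0 0 0.175 0.2;0 0 0 0 0 0.175 0.2;0 0 0 0 0 0.175 0.2'
python3 -m jog '0 0 0 0 0 0.175 0.2;0 0 0 0 0 0.175 0.2;0 0 0 0 0 0.175 0.2;0 0 0 0 0 0.1 0.2;-0.27 0.52 0 0 0 0 0.2'
python3 -m jog '-0.27 0.52 0 0 0 0 0.2;0 0 0 0 0 0 0.2'
python3 e.py
```

```text
time: 15.52
tool_pos: [368.7, 154.3, 309.3]
tcp_rot: [-179.9, -0.1, 150.8]
ft_force: [-0.3, 0.5, 0.1]
finger_gap: 34.3
grip_force: 0.0
time: 16.15
tool_pos: [425.1, 150.8, 308.7]
tcp_rot: [-179.8, -0.1, 113.7]
ft_force: [0.9, 0.2, 2.1]
finger_gap: 34.1
grip_force: 0.0
time: 16.4
tool_pos: [488.0, 146.0, 306.9]
tcp_rot: [-179.7, -0.1, 113.6]
ft_force: [-0.5, 0.6, -0.5]
finger_gap: 34.1
grip_force: 0.0
tool [-79.2 -54.8] yaw 113.61675291690767 F [-0.5  0.3 -0.4]
edge angle CCW 27.933456368204535 x at tool y -169.36631654942022 y range -127.705949473725 -123.63116991708245 3 5
```

```bash
python3 -m jog '0 0 0.4 0 0 0 0.2;0 0 0.4 0 0 0 0.2;0 0 0.36 0 0 0 0.2;0 0 0 0 0 0 0.2;0.04 0 0 0 0 0 0.2'
python3 -m jog '0.03 0 0 0 0 0 0.2;0.02 0 0 0 0 0 0.2;0.02 0 0 0 0 0 0.2;0.01 0 0 0 0 0 0.2;0 0 0 0 0 0 0.2'
cat > k.py <<'E'
from h import *
O=np.array([537.1,228.2]);t=sense();print("tool",np.round(dock(t["tool_pos"][:2],O,23.6),1),t["ft_force"].round(1))
for n in("scene","side","wrist"):
    s=snapshot(n);hsv=cv2.cvtColor(s["img"],cv2.COLOR_RGB2HSV)
    m=cv2.inRange(hsv,(0,0,130),(180,80,255));N,l,st,ce=cv2.connectedComponentsWithStats(m)
    br=cv2.inRange(hsv,(0,90,20),(14,255,200))
    for i in range(1,N):
        x,y,w,h,a=st[i]
        if a<8 or a>500 or x<2 or y<2: continue
        ring=br[max(0,y-3):y+h+3,max(0,x-3):x+w+3]; f=(ring>0).sum()/max(1,ring.size-a)
        p=dock(ray(s,ce[i],61),O,23.6)
        if f>.6 and abs(p[1])<40 and -120<p[0]<110: print(n,"knob",p.round(1),a)
E
python3 k.py
```

```text
time: 17.08
tool_pos: [484.4, 150.6, 196.2]
tcp_rot: [179.9, 0.0, 113.7]
ft_force: [1.0, -0.2, 0.9]
finger_gap: 34.0
grip_force: 0.0
time: 17.7
tool_pos: [482.3, 157.6, 196.5]
tcp_rot: [179.8, 0.1, 113.7]
ft_force: [3.4, -4.3, 4.5]
finger_gap: 33.8
grip_force: 2.6
tool [-78.4 -42.7] [ 3.4 -4.3  4.5]
scene knob [-72.4  -1.5] 32
side knob [-59.1 -33.2] 12
side knob [-71.5  -2.9] 34
```

The weight's y is about -1.7. I'll nudge it 2 mm more, then retreat, lift, and go behind it.

```bash
python3 -m jog '0.015 0 0 0 0 0 0.2;0.005 0 0 0 0 0 0.2;0 0 0 0 0 0 0.2'
python3 k.py
python3 -m jog '-0.15 0 0 0 0 0 0.2;-0.05 0 -0.4 0 0 0 0.2;0 0 -0.4 0 0 0 0.2;0 0 -0.4 0 0 0 0.2;0 -0.5 0 0 0 0 0.2'
python3 -m jog '0 -0.5 0 0 0 -0.175 0.2;0 0 0 0 0 -0.175 0.2;0 0 0 0 0 -0.175 0.2;0 0 0 0 0 -0.175 0.2;0 0 0 0 0 -0.175 0.2'
python3 -m jog '0 0 0 0 0 -0.175 0.2;0 0 0 0 0 -0.175 0.2;0 0 0 0 0 -0.175 0.2;0 0 0 0 0 -0.1 0.2;0 0 0 0 0 0 0.2'
python3 wm.py
```

```text
time: 18.23
tool_pos: [481.5, 159.4, 196.3]
tcp_rot: [179.8, 0.1, 113.7]
ft_force: [2.3, -4.6, 3.0]
finger_gap: 34.1
grip_force: 2.6
tool [-78.5 -40.8] [ 2.3 -4.6  3. ]
scene knob [-71.5   0.4] 33
side knob [-71.5  -0.6] 31
time: 19.0
tool_pos: [445.3, 121.2, 319.6]
tcp_rot: [179.5, 0.1, 113.7]
ft_force: [-0.6, -0.6, 0.7]
finger_gap: 34.2
grip_force: 0.0
time: 19.62
tool_pos: [396.8, 100.6, 314.7]
tcp_rot: [180.0, -0.0, 166.5]
ft_force: [0.8, 0.7, -0.4]
finger_gap: 33.9
grip_force: 0.0
time: 20.25
tool_pos: [396.8, 100.7, 314.7]
tcp_rot: [180.0, -0.0, -156.4]
ft_force: [0.1, -0.3, 1.2]
finger_gap: 34.3
grip_force: 0.0
tool [-179.56428698  -60.60117864] 314.72147692512976 [ 1.79986361e+02 -2.54861973e-04 -1.56467403e+02] gap 34.43725979821902
brown rect ((-227.629638671875, -43.48182678222656), (374.11297607421875, 11.033187866210938), 66.38240814208984) hull [[-305.5, -213.60000610351562], [-297.29998779296875, -215.5], [-152.10000610351562, 115.5999984741211], [-155.39999389648438, 129.10000610351562]]
light blob [302.4044665  208.06203474] [287 192  28  26 403] [-173.54549242  -24.84231305]
light blob [309.78481013 281.84810127] [306 278  13  11  79] [-112.61207186  -16.41475479]
light blob [358.06382979 361.38297872] [356 355   5  18  47] [-35.25836582  28.33300318]
light blob [360.92537313 371.11940299] [359 359   5  25  67] [-24.79816192  31.7804329 ]
```

```bash
python3 -m jog '0 0.3 0 0 0 0 0.2;0 0.3 0 0 0 0 0.2;0 0 0 0 0 0 0.2'
python3 wm.py
```

```text
time: 20.68
tool_pos: [372.1, 157.0, 314.7]
tcp_rot: [180.0, -0.0, -156.3]
ft_force: [0.2, -0.4, 0.6]
finger_gap: 34.0
grip_force: 0.0
tool [-1.79600636e+02  1.95195700e-02] 314.70329174553507 [-1.79990043e+02  1.04500551e-03 -1.56303472e+02] gap 34.41332655110315
brown rect ((-75.4850845336914, 1.5042915344238281), (59.787147521972656, 59.25827407836914), 0.037732888013124466) hull [[-105.30000305175781, -26.5], [-46.599998474121094, -27.5], [-46.70000076293945, 30.0], [-105.4000015258789, 29.700000762939453]]
brown rect ((-219.97560119628906, -7.100677490234375), (328.1617736816406, 15.958536148071289), 66.35711669921875) hull [[-288.79998779296875, -156.10000610351562], [-276.1000061035156, -155.1999969482422], [-150.6999969482422, 132.39999389648438], [-156.39999389648438, 144.1999969482422], [-264.29998779296875, -88.4000015258789]]
light blob [234.84503632 207.89104116] [220 191  28  27 413] [-173.72359727  -11.80048888]
light blob [293.08928571 312.625     ] [290 291   9  35 168] [-84.38997936  33.26244384]
light blob [243.34775889 347.08191654] [211 302  77  58 647] [-50.29310615  -6.77020036]
light blob [253.26344086 323.88709677] [246 317  16  15 186] [-73.5163907    1.44924271]
```

The weight is now square (0°) at (-74.5, +1.4). I'm descending behind it and approaching.

```bash
python3 -m jog '-0.1 0.01 0.4 0 0 0 0.3;-0.1 0 0.4 0 0 0 0.3;-0.1 0 0.4 0 0 0 0.3;-0.15 0 0.05 0 0 0 0.3;-0.1 0 0 0 0 0 0.3'
python3 -m jog '-0.05 0 0 0 0 0 0.3;-0.04 0 0 0 0 0 0.3;-0.04 0 0 0 0 0 0.3;-0.04 0 0 0 0 0 0.3;-0.04 0 0 0 0 0 0.3'
python3 -m jog '-0.04 0 0 0 0 0 0.3;-0.04 0 0 0 0 0 0.3;0 0 0 0 0 0 0.3'
python3 k.py; python3 e.py
```

```text
time: 21.35
tool_pos: [423.2, 178.3, 188.9]
tcp_rot: [-180.0, -0.1, -156.4]
ft_force: [0.4, -0.2, 0.4]
finger_gap: 29.7
grip_force: 0.0
time: 21.98
tool_pos: [441.7, 187.5, 189.6]
tcp_rot: [180.0, -0.1, -156.3]
ft_force: [-4.2, -1.0, 2.8]
finger_gap: 30.1
grip_force: 0.0
time: 22.35
tool_pos: [449.7, 190.9, 189.8]
tcp_rot: [-180.0, 0.1, -156.3]
ft_force: [-0.2, 0.8, -0.2]
finger_gap: 30.1
grip_force: 0.0
tool [-95.1   0.8] [-0.2  0.8 -0.2]
side knob [-53.6  -0.3] 33
tool [-95.2   0.7] yaw -156.31839052981485 F [-0.3 -1.1  0.5]
edge angle CCW 0.4107140043796389 x at tool y -79.89816270392069 y range -13.809590385430177 17.994345444222592 60 92
```

The push is flush and straight. I'll carry on down the lane.

```bash
python3 -m jog '-0.04 0 0 0 0 0 0.3;-0.05 0 0 0 0 0 0.3;-0.05 0 0 0 0 0 0.3;-0.05 0 0 0 0 0 0.3;-0.05 0 0 0 0 0 0.3'
python3 -m jog '-0.05 0 0 0 0 0 0.3;-0.05 0 0 0 0 0 0.3;-0.05 0 0 0 0 0 0.3;-0.03 0 0 0 0 0 0.3;0 0 0 0 0 0 0.3'
python3 k.py; python3 e.py
```

```text
time: 23.18
tool_pos: [471.5, 200.4, 189.6]
tcp_rot: [180.0, -0.0, -156.3]
ft_force: [-2.9, -1.5, 0.6]
finger_gap: 29.9
grip_force: 0.0
time: 23.8
tool_pos: [488.1, 207.7, 189.8]
tcp_rot: [-180.0, 0.0, -156.3]
ft_force: [0.3, -1.1, -0.3]
finger_gap: 29.9
grip_force: 0.0
tool [-53.2   0.8] [ 0.3 -1.1 -0.3]
side knob [-11.6  -0.8] 35
tool [-53.3   0.8] yaw -156.31802377552904 F [ 0.7 -0.1  0.3]
edge angle CCW 0.44661683693280185 x at tool y -38.078299520878204 y range -13.746684561409024 18.066383893642485 60 92
```

```bash
python3 -m jog '-0.04 0 0 0 0 0 0.3;-0.05 0 0 0 0 0 0.3;-0.05 0 0 0 0 0 0.3;-0.05 0 0 0 0 0 0.3;-0.05 0 0 0 0 0 0.3'
python3 -m jog '-0.05 0 0 0 0 0 0.3;-0.05 0 0 0 0 0 0.3;-0.05 0 0 0 0 0 0.3;-0.05 0 0 0 0 0 0.3;-0.03 0 0 0 0 0 0.3'
python3 k.py; python3 e.py; python3 v.py v3.png
```

```text
time: 24.62
tool_pos: [510.0, 217.3, 189.6]
tcp_rot: [-180.0, -0.0, -156.3]
ft_force: [-4.0, -2.1, -0.1]
finger_gap: 29.8
grip_force: 0.0
time: 25.25
tool_pos: [531.1, 226.6, 189.7]
tcp_rot: [-180.0, 0.0, -156.3]
ft_force: [-3.5, -0.8, 0.3]
finger_gap: 29.8
grip_force: 0.0
tool [-6.2  0.9] [-3.5 -0.8  0.3]
tool [-6.2  0.9] yaw -156.31619929914663 F [-0.4 -0.2  0.2]
edge angle CCW 0.014847481724965339 x at tool y 9.04220915657523 y range -13.650334617937835 18.15025076483194 59 92
```

View pics/v3.png

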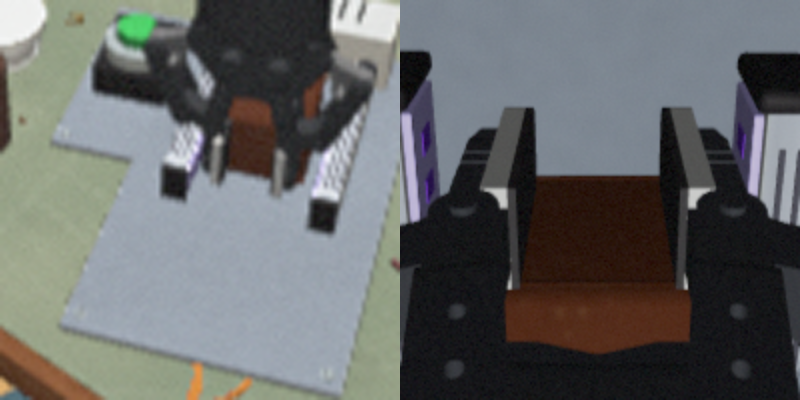

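The weight is well inside the lane, square with both rails. I'll continue to the stop, slowing at the end.

```bash
python3 -m jog '-0.04 0 0 0 0 0 0.3;-0.05 0 0 0 0 0 0.3;-0.05 0 0 0 0 0 0.3;-0.05 0 0 0 0 0 0.3;-0.05 0 0 0 0 0 0.3'
python3 -m jog '-0.05 0 0 0 0 0 0.3;-0.05 0 0 0 0 0 0.3;-0.04 0 0 0 0 0 0.3;-0.02 0 0 0 0 0 0.3;-0.02 0 0 0 0 0 0.3'
python3 e.py
python3 -m jog '-0.02 0 0 0 0 0 0.3;-0.02 0 0 0 0 0 0.3;-0.01 0 0 0 0 0 0.3'
python3 e.py
```

```text
time: 26.18
tool_pos: [553.0, 236.2, 189.6]
tcp_rot: [-180.0, -0.0, -156.3]
ft_force: [-4.3, -1.7, 0.6]
finger_gap: 30.0
grip_force: 0.0
time: 26.8
tool_pos: [569.2, 243.3, 189.6]
tcp_rot: [180.0, -0.0, -156.3]
ft_force: [-4.7, -1.9, 1.4]
finger_gap: 30.0
grip_force: 0.0
tool [35.6  1. ] yaw -156.31742114245176 F [-2.3 -1.5  0.1]
edge angle CCW 0.0648764763105251 x at tool y 50.58126218325048 y range -13.531802820035223 18.21786310254956 59 92
time: 27.22
tool_pos: [573.9, 245.3, 189.7]
tcp_rot: [-180.0, -0.0, -156.3]
ft_force: [-4.6, -1.7, 0.8]
finger_gap: 29.6
grip_force: 0.0
tool [40.6  1. ] yaw -156.31908605723694 F [-3.5 -1.1 -0.2]
edge angle CCW 0.34034620345383093 x at tool y 55.72982451793007 y range -13.545773411582282 18.212244351780132 58 92
```

Now 1 mm steps while watching the force.

```bash
python3 -m jog '-0.01 0 0 0 0 0 0.3;-0.01 0 0 0 0 0 0.3'
python3 -m jog '-0.01 0 0 0 0 0 0.3;-0.01 0 0 0 0 0 0.3;0 0 0 0 0 0 0.3'; python3 e.py
```

```text
time: 27.52
tool_pos: [575.3, 246.0, 189.6]
tcp_rot: [180.0, -0.1, -156.3]
ft_force: [-9.2, -3.4, 4.6]
finger_gap: 29.9
grip_force: 0.0
time: 27.9
tool_pos: [575.9, 246.3, 189.0]
tcp_rot: [180.0, -0.3, -156.3]
ft_force: [-15.3, -6.4, 8.9]
finger_gap: 29.9
grip_force: 0.0
tool [42.8  1.1] yaw -156.32058967995113 F [-16.2  -6.5   9. ]
edge angle CCW 0.0517536079220843 x at tool y 57.06524440642882 y range -13.351200995221584 18.289812363872734 54 92
```

Force rose to about 17 N at the expected spot, so the weight is home. I'm backing off, closing the fingers, lifting, and locating the button.

```bash
python3 -m jog '0.03 0 0 0 0 0 0.3;0.15 0 0 0 0 0 0.3;0.2 0 -0.1 0 0 0 0.3;0.3 0 -0.5 0 0 0 1;0.3 0 -0.5 0 0 0 1'
python3 -m jog '0 0 -0.1 0 0 0 1;0 0 0 0 0 0 1;0 0 0 0 0 0 1'
cat > b.py <<'E'
from h import *
O=np.array([537.1,228.2]);R=[]
for n in("scene","side","wrist"):
    s=snapshot(n);hsv=cv2.cvtColor(s["img"],cv2.COLOR_RGB2HSV)
    m=cv2.inRange(hsv,(55,150,90),(75,255,255));N,l,st,ce=cv2.connectedComponentsWithStats(m)
    for i in range(1,N):
        if st[i,4]>15:
            p=ray(s,ce[i],43); print(n,ce[i].round(1),st[i],p.round(1),dock(p,O,23.6).round(1))
            E=np.array(s["extrinsics"]);d=E[:3,:3]@[(ce[i][0]-s["cx"])/s["fx"],(ce[i][1]-s["cy"])/s["fy"],1];R.append((E[:3,3],d/np.linalg.norm(d)))
A=sum(np.eye(3)-np.outer(d,d) for o,d in R);b=sum((np.eye(3)-np.outer(d,d))@o for o,d in R)
x=np.linalg.solve(A,b);print("tri",x,dock(x[:2],O,23.6))
t=sense();print("tool",dock(t["tool_pos"][:2],O,23.6),t["tool_pos"][2])
E
python3 b.py; python3 k.py
```

```text
time: 28.58
tool_pos: [487.3, 207.4, 301.0]
tcp_rot: [-180.0, 0.1, -156.3]
ft_force: [0.9, 0.5, 1.1]
finger_gap: -0.1
grip_force: 0.0
time: 28.95
tool_pos: [487.7, 207.6, 308.1]
tcp_rot: [180.0, -0.1, -156.3]
ft_force: [-0.3, 0.1, -0.4]
finger_gap: -0.1
grip_force: 0.0
scene [275.9 192.3] [272 189   9   8  50] [578.1 354. ] [87.9 98.9]
wrist [362.9 349.1] [353 341  21  19 156] [578.6 352.8] [87.9 97.5]
tri [580.41464332 355.33192605  40.50265023] [90.58906839 99.15798322]
tool [-53.72242546   0.89080837] 307.87377539446203
tool [-53.7   0.9] [-0.3 -0.3  0.1]
```

Two views agree: the button is at dock (88, 98). I'm moving over it and descending.

```bash
python3 -m jog '-0.47 0.32 0 0 0 0 1;-0.47 0.32 0 0 0 0 1;-0.48 0.33 0 0 0 0 1;0 0 0 0 0 0 1'
python3 k.py; python3 b.py
python3 -m jog '0 0 0.4 0 0 0 1;0 0 0.3 0 0 0 1;0 0 0.1 0 0 0 1;0 0 0 0 0 0 1'
```

```text
time: 29.75
tool_pos: [579.4, 356.2, 306.3]
tcp_rot: [180.0, -0.2, -156.2]
ft_force: [-0.4, -1.3, -0.8]
finger_gap: -0.1
grip_force: 0.0
tool [ 90.  100.4] [-0.4 -1.3 -0.8]
scene knob [83.3  0.6] 24
wrist knob [82.7  2.7] 279
scene [275.9 192.3] [272 189   9   7  50] [578.2 354.2] [88.1 99. ]
wrist [251.6 181.4] [ 233  164   38   36 1052] [570.2 347.9] [78.2 96.4]
wrist [239.1 214.9] [236 212   7   7  34] [598.6 349.8] [105.1  86.8]
tri [579.40283315 349.17535362  49.04263914] [87.19710544 93.92140693]
tool [87.72865743 97.23052411] 310.59269384685376
time: 30.55
tool_pos: [578.7, 352.9, 230.2]
tcp_rot: [-180.0, -0.0, -156.3]
ft_force: [-0.1, -0.0, -0.8]
finger_gap: -0.1
grip_force: 0.0
```

Using z≈49 for the button top makes the views agree on (570,348), i.e. dock (78,96). I'll shift 10 mm back, then press.

```bash
python3 -m jog '0.1 -0.01 0 0 0 0 1;0 0 0.03 0 0 0 1;0 0 0.03 0 0 0 1;0 0 0.02 0 0 0 1'
python3 -m jog '0 0 0.02 0 0 0 1;0 0 0.02 0 0 0 1;0 0 0 0 0 0 1'
```

```text
time: 31.05
tool_pos: [570.3, 348.7, 223.2]
tcp_rot: [-180.0, 0.1, -156.3]
ft_force: [-7.6, -5.8, 20.8]
finger_gap: -0.3
grip_force: 10.0
time: 31.42
tool_pos: [570.5, 348.8, 222.9]
tcp_rot: [-180.0, 0.1, -156.3]
ft_force: [-17.7, -10.0, 36.0]
finger_gap: 0.0
grip_force: 18.0
```

Firm resistance at tip height 50 mm. I'll ease up in steps to see whether the button's spring or something rigid is under the tip.

```bash
for i in 1; do python3 -m jog '0 0 -0.02 0 0 0 1;0 0 -0.02 0 0 0 1'; done
python3 -m jog '0 0 -0.02 0 0 0 1;0 0 0 0 0 0 1'
python3 -m jog '0 0 -0.02 0 0 0 1;0 0 0 0 0 0 1'
python3 -m jog '0 0 -0.03 0 0 0 1;0 0 0 0 0 0 1'
python3 -m jog '0 0 -0.04 0 0 0 1;0 0 0 0 0 0 1'
```

```text
time: 31.68
tool_pos: [570.2, 348.6, 223.5]
tcp_rot: [-180.0, 0.1, -156.3]
ft_force: [-2.1, -3.1, 4.6]
finger_gap: 0.0
grip_force: 2.4
time: 31.92
tool_pos: [570.2, 348.6, 224.2]
tcp_rot: [-180.0, 0.0, -156.3]
ft_force: [-0.8, -0.6, 3.6]
finger_gap: 0.2
grip_force: 2.2
time: 32.17
tool_pos: [570.2, 348.6, 225.9]
tcp_rot: [180.0, 0.0, -156.3]
ft_force: [1.2, -0.0, 3.2]
finger_gap: 0.2
grip_force: 1.7
time: 32.42
tool_pos: [570.1, 348.5, 228.8]
tcp_rot: [180.0, 0.0, -156.3]
ft_force: [1.7, 0.9, 2.3]
finger_gap: 0.1
grip_force: 0.9
time: 32.67
tool_pos: [569.8, 348.4, 232.6]
tcp_rot: [180.0, -0.0, -156.3]
ft_force: [-0.2, -0.0, 0.3]
finger_gap: 0.1
grip_force: 0.0
```

The force falls from about 5 N to 0 over 6 mm, which matches the button's spring, so it was fully pressed and is now up. I'm lifting clear, checking the weight once more, and handing in.

```bash
python3 -m jog '0 0 -0.4 0 0 0 1;0 0 -0.4 0 0 0 1;0 0 0 0 0 0 1;0 0 0 0 0 0 1'
python3 k.py; python3 -c "
from bench import *
print(hand_in())"
```

```text
time: 33.17
tool_pos: [569.7, 348.4, 312.0]
tcp_rot: [-180.0, -0.0, -156.3]
ft_force: [-0.7, -0.2, -1.5]
finger_gap: 0.1
grip_force: 0.0
tool [78. 97.] [-0.7 -0.2 -1.5]
scene knob [83.3  0.6] 24
wrist knob [82.7  2.6] 265
the job is handed in; nothing more can be done
None
```

I pushed the weight square down the lane until the force rose to about 17 N at the stop, then pressed the green button its full 6 mm and let it spring back, and handed the job in at about 33 s; the hand-in gave no verdict. The switch pin was never read directly: home is judged from that force and the measured position (about 1–2 mm of the expected home, within camera error).

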